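# Reverse the worn wheel-cleaning stick in its stand

## Robot

A 6-joint arm with a two-finger parallel gripper is mounted at the origin on the work surface. World frame = base frame: x ahead of the robot, y to its left, z up, the work surface at z = 0. Lengths are in mm, angles in rad, forces in N, time in s.
With the tool pointing down it reaches from about 275 to 750 mm from the base axis. Payload 10.2 kg.
Tool frame: the origin (TCP) lies between the finger pads; the fingertips stand 11 mm ahead of it and the grasp point (between the pads) lies 8 mm behind it; z points along the fingers, y is the line along which they close (so a half turn about z gives the same grasp; the last joint's range is limited). The gripper opens to 85 mm and grips with 20 to 120 N. Pads are 22 mm wide; open, the fingers measure 114 mm over their backs; the gripper's body (76 mm by 85 mm) begins 54 mm behind the grasp point. The pads swing forward as they close: fully open they stand 13 mm farther back than shut.
Start: joints at [0.993, 0.313, 1.498, -0, 1.331, -0.223], TCP at [182.399, 492.302, 242.294] pointing down, gripper open.
Joint ranges: [-2.94, 2.94], [-0.97, 2.17], [0.19, 2.56], [-1.23, 4.37], [0.02, 3.11], [-2.88, 2.88]. Speed limits (rad/s): [2.39, 2.39, 3.01, 3.14, 3.14, 3.14].

## Interface

Orientations are given as a unit quaternion [w, x, y, z].
In Python, from rig import sense, eyes, finish_job gives the robot as it stands.
- The arm moves only by the shell command python3 -m jog 'ROWS' [FORCE]. ROWS is JSON, a list of rows, each a list of 7 numbers: the shift along the tool's x, y, z in m, then the turn, a rotation vector about the tool's x, y, z in rad, then the finger opening in m, from 0 to 0.0854. In form: [[dx, dy, dz, rx, ry, rz, gripper], ...]. A call has 1 to 5 rows; each row shifts and turns the commanded pose from where the row before left it, along the tool's axes as they then stand; what a row does not reach is not made up. A row lasts 1/10 s, in which the tool goes at most 50 mm and 8.59 degrees, less where a joint would pass 70% of its speed; a pose out of reach is approached as far as the arm can. A call is refused whole if a number of a shift passes 0.05 or a number of a turn 0.15, either way. A call with a gripper value outside its range is refused whole. The fingers move at their own pace and stop on an object; FORCE is the grip in N (left out, the last holds). Time passes only in rows, so rows that do not move let the fingers close. It gives the time, the measured TCP pose, the force, the opening and the grip force at its end, in the units of the state.
- sense(): the state, without advancing time (a new reading comes with each control period).
- eyes.capture(name): name is "side" or "top"; returns the picture (420x560x3 uint8, red, green, blue); there is no depth.
- eyes.calibration(name): a dict with "fx", "fy", "cx", "cy" (pixels), "dist" ([k1, k2, p1, p2, k3] as OpenCV has them; the pictures are not rectified), "cam_to_world" (4x4, takes a point from camera to world coordinates). Camera axes: x right, y down, z forward; pixel columns grow to the right and rows downward; lengths in mm; the calibration is good to about 2 mm. A picture is of the moment at which its call begins. calibration takes no time and is no camera call.
- finish_job(): hands the job in; it is judged then, once.
The state is a dict: "time_s": time; "joints": joint angles; "dq": joint speeds; "tau": joint torques, N m; "eef_pos": TCP position; "ee_rot": TCP orientation; "force": force on the tool from outside, world axes, zero at the start; "wrist_torque": the same for the moment, N m; "grip_width": opening from 0.0 (shut) to 1.0 (fully open); "grip_force": force on a finger pad.
Only numpy, scipy, OpenCV 4.12 (cv2) and the standard library are available. Lean on these libraries where they do the work, as an engineer would, in place of code of your own. Each camera call takes 0.05 s, during which the arm holds its last target. There are 200 camera calls.

## Task

On the modelling bench, one of the two red wheel-cleaning stands has the worn black end of its double-ended stick poking out at the front. Lift that stick out, turn it end for end and lower it back into the same stand, fully down between the red cheeks, so that the unused yellow end pokes out about as far as the black one did. Leave the stick in the other stand alone, as it already shows its yellow end.

Things in the scene. Friction and masses are not known exactly. Their poses are not given: they have to be found in the camera images.
- stick_grip (a point): Stick to reverse, seated black end out (sizes in mm): bar 160 long, 16 wide, 16 tall, about 80 g; on its middle an upright blue grip, 30 along the bar, 16 wide, 44 tall (60 in all). The last 40 of one end are yellow (unused), of the other black (worn). This point: centre of the blue grip, 38 above the bar's underside, midway along it. x along the bar to the yellow end, y across, z up.
- stick_yellow_end (a point): Centre of the yellow end face of the stick to reverse, 8 mm above the bar's underside, 80 mm along the bar from its middle. Axes as for the grip.
- stand: Its fixed stand (mm): pine block x -50 to 90, 56 wide, 25 tall; the bar rests on top. Red cheeks at x -50 to -28 and 28 to 60 form a slot along x, 24 wide, flared to 35 at their tops 19 above the block; none beside the grip. Red stop at x 86, 14 tall. Origin: at bench height under the stick's middle; seated grip centre is 63 above it. x to the rear (stop), front -x: stick overhangs 30; z up.
- other_stick_grip (a point): Centre of the blue grip of the other stick, alike in size and colours, which sits in a like stand with its yellow end already out. Leave it alone. x points to its yellow end, z up.

How it is judged:
By the outcome, as a careful person would: the job done as asked, in the order asked, and still so for the second after the job is handed in, with the robot touching nothing.
It also fails if it takes over 40 s, if anything falls off the work surface, if the arm or the gripper's body presses on something with over 40 N, if the wrist force passes 120 N, or if a joint passes its speed limit or range.

## Working session

There is one attempt and no reset: what is moved stays moved. The work goes in short steps, Python scripts to look and compute and a shell command to move; the robot and the scene stay as the last step left them, time stands still between calls to the robot, and variables do not carry over. Pictures are saved under pics/ and viewed, at most 10 in all, crops included, and the job is handed in when it is done.

```bash
mkdir -p pics; ls; python3 - <<'E'
from rig import sense, eyes
import cv2, numpy as np
for n in("top","side"):
    im=eyes.capture(n); cv2.imwrite(f"pics/{n}0.png",im[:,:,::-1]); c=eyes.calibration(n); print(n,c["fx"],c["dist"],np.round(c["cam_to_world"],3).tolist())
s=sense(); print(s["time_s"],s["eef_pos"],s["ee_rot"],s["grip_width"])
E
```

```text
pics
top 525.3935959025322 [-0.0511274  0.         0.         0.         0.       ] [[-0.023, -0.996, 0.091, 492.419], [-1.0, 0.022, -0.014, 7.308], [0.012, -0.091, -0.996, 796.645], [0.0, 0.0, 0.0, 1.0]]
side 488.46851065984043 [0.05178061 0.         0.         0.         0.        ] [[0.997, -0.049, 0.061, 509.938], [-0.078, -0.679, 0.73, -524.526], [0.005, -0.733, -0.681, 576.385], [0.0, 0.0, 0.0, 1.0]]
0.1 [182.28834248 492.11058442 241.80321734] [-1.97905356e-04  1.76469037e-01  9.84306028e-01 -5.31954032e-04] 1.001490409036832
```

View pics/top0.png

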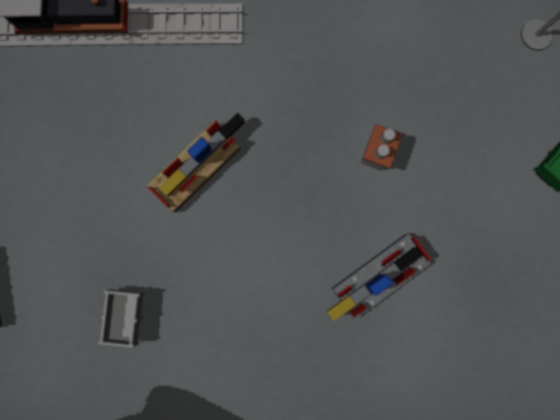

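View pics/side0.png

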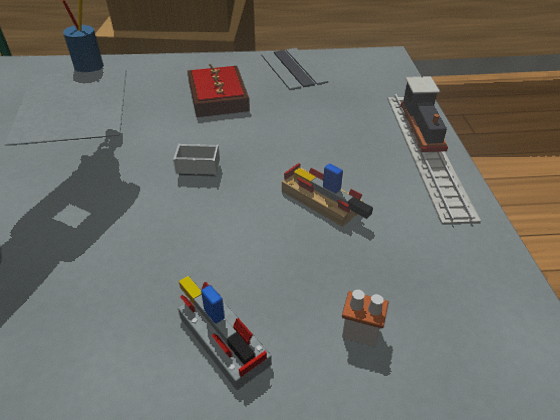

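The target is the pine stand: in the top view its black end is near (233,125), its grip near (200,149) and its yellow end near (172,183). The other stick, with its yellow end out, has its grip near (380,284). I'll enlarge both views.

```bash
python3 - <<'E'
import cv2,numpy as np
a=cv2.imread("pics/top0.png")[105:215,140:250]; b=cv2.imread("pics/side0.png")[155:225,275:380]
a=cv2.resize(a,None,fx=5,fy=5,interpolation=cv2.INTER_CUBIC); 
a=cv2.convertScaleAbs(a,alpha=1.6)
cv2.imwrite("pics/tc.png",a)
cv2.imwrite("pics/sc.png",cv2.resize(b,None,fx=7,fy=7,interpolation=cv2.INTER_CUBIC))
E
```

```text
(no output)
```

View pics/tc.png

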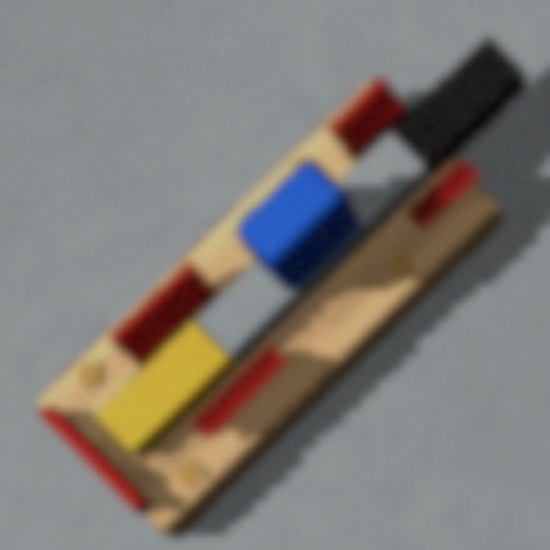

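View pics/sc.png

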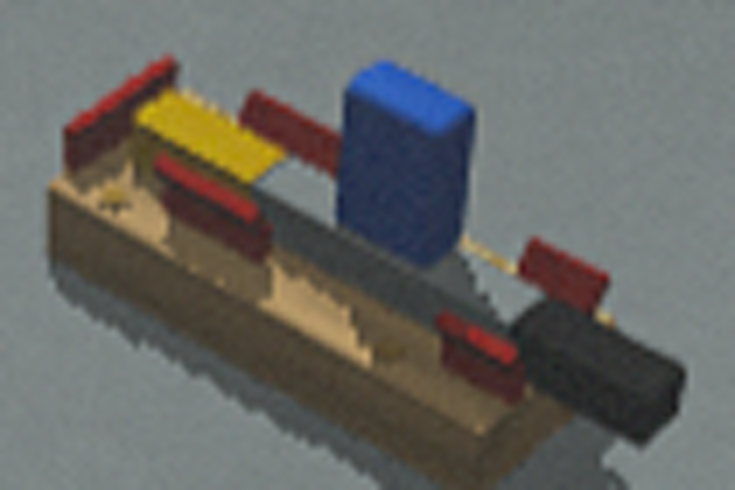

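The crops show the grip top centred at (293,210) in the top crop and (410,97) in the side crop. I'll fit the stand pose to these and to the corners.

```bash
cat > h.py <<'E'
import numpy as np, cv2
from rig import sense, eyes
from scipy.spatial.transform import Rotation as R
from scipy.optimize import least_squares
def proj(n,P):
    c=eyes.calibration(n); M=np.linalg.inv(np.array(c["cam_to_world"]))
    K=np.array([[c["fx"],0,c["cx"]],[0,c["fy"],c["cy"]],[0,0,1]])
    return cv2.projectPoints(np.array(P,float).reshape(-1,1,3),cv2.Rodrigues(M[:3,:3])[0],M[:3,3],K,np.array(c["dist"],float))[0][:,0]
def rot():
    q=np.array(sense()["ee_rot"]); return R.from_quat(q[[1,2,3,0]])
E
python3 - <<'E'
from h import *
T=[(293,210,0,0,85),(100,418,80,-8,41),(135,450,80,8,41),(490,38,-80,-8,41),(522,75,-80,8,41),(40,405,90,-28,25),(500,210,-50,28,25)]
S=[(410,97,0,0,85),(135,115,80,8,41),(175,88,80,-8,41),(645,398,-80,8,41),(685,365,-80,-8,41),(50,185,90,28,25),(480,432,-50,28,25)]
T=np.array(T,float);S=np.array(S,float)
tp=(T[:,:2]+.5)/5-.5+[140,105]; sp=(S[:,:2]+.5)/7-.5+[275,155]
def W(p,Q):
    c,s=np.cos(p[2]),np.sin(p[2]); return Q@np.array([[c,s,0],[-s,c,0],[0,0,1]])+[p[0],p[1],p[3]]
f=lambda p:np.r_[(proj("top",W(p,T[:,2:]))-tp).ravel(),(proj("side",W(p,S[:,2:]))-sp).ravel()]
r=least_squares(f,[650,150,2.2,0],x_scale=[10,10,.1,10]);print(r.x,np.round(r.fun.reshape(-1,2),1).tolist())
p=r.x
s=sense();M=rot().as_matrix();print("tool axes\n",M.round(3))
g=W(p,np.array([[0,0,63.]]))[0];print("grip",g)
print("tool yaw of y axis",np.degrees(np.arctan2(M[1,1],M[0,1])),"stand yaw",np.degrees(p[2]))
E
```

```text
[647.31260145 109.76620236   2.33015366   0.78487966] [[-0.5, 0.4], [-1.1, -0.4], [-0.5, 1.0], [-0.1, -0.4], [1.1, -0.2], [-0.9, -1.1], [1.1, -1.2], [-0.2, -0.6], [-1.3, 0.2], [-1.2, -0.0], [0.4, 0.7], [0.3, 0.5], [-0.9, 0.0], [0.7, 0.7]]
tool axes
 [[-0.938  0.347 -0.001]
 [ 0.347  0.938 -0.001]
 [ 0.    -0.001 -1.   ]]
grip [647.31260145 109.76620236  63.78487966]
tool yaw of y axis 69.67168646100637 stand yaw 133.5079701277769
```

```bash
python3 -m jog '[[-0.03,-0.0105,0,0,0,0,0.085],[-0.041,-0.0142,0,0,0,0,0.085],[-0.041,-0.0142,0,0,0,0,0.085],[-0.041,-0.0142,0,0,0,0,0.085],[-0.041,-0.0142,0,0,0,0,0.085]]'
python3 -m jog '[[-0.041,-0.0142,0,0,0,0,0.085],[-0.041,-0.0142,0,0,0,0,0.085],[-0.041,-0.0142,0,0,0,0,0.085],[-0.041,-0.0142,0,0,0,0,0.085],[-0.041,-0.0142,0,0,0,0,0.085]]'
python3 -m jog '[[-0.041,-0.0142,0,0,0,0,0.085],[-0.041,-0.0142,0,0,0,0,0.085],[-0.041,-0.0142,0,0,0,0,0.085],[-0.041,-0.0142,0,0,0,0,0.085],[-0.005,-0.002,0,0,0,0,0.085]]'
python3 -m jog '[[0,0,0.02,0,0,0.114,0.085],[0,0,0.025,0,0,0.114,0.085],[0,0,0.025,0,0,0.114,0.085],[0,0,0.015,0,0,0.115,0.085],[0,0,0,0,0,0,0.085]]'
cat > st.py <<'E'
from h import *
G=np.array([647.3,109.8]); s=sense(); M=rot().as_matrix(); p=np.array(s["eef_pos"])
print(s["time_s"],p.round(1),"yaw x",np.degrees(np.arctan2(M[1,0],M[0,0])).round(2),"tilt",M[:,2].round(4),"q",np.round(s["joints"],2),"F",np.round(s["force"],1),"w",round(s["grip_width"],3),"gf",s["grip_force"])
print("shift tool to G:",(M.T@np.r_[G-p[:2],55-p[2]]).round(1))
E
python3 st.py
```

```text
time_s: 0.6
eef_pos: [341.9, 360.4, 242.1]
ee_rot: [-0.0, 0.176, 0.984, -0.0]
force: [1.0, 0.4, 0.5]
grip_width: 0.995
grip_force: 0.0
time_s: 1.1
eef_pos: [509.6, 222.6, 242.0]
ee_rot: [-0.0, 0.177, 0.984, -0.0]
force: [0.7, 0.9, -0.1]
grip_width: 0.995
grip_force: 0.0
time_s: 1.6
eef_pos: [648.8, 106.5, 240.5]
ee_rot: [-0.001, 0.178, 0.984, -0.0]
force: [-0.6, 0.9, -1.0]
grip_width: 0.993
grip_force: 0.0
time_s: 2.1
eef_pos: [645.2, 110.5, 154.7]
ee_rot: [-0.002, 0.395, 0.919, -0.001]
force: [-0.3, 0.2, -0.0]
grip_width: 0.998
grip_force: 0.0
2.1 [645.2 110.5 154.7] yaw x 133.45 tilt [-5.2e-03  1.0e-04 -1.0e+00] q [-0.01  0.67  1.17  0.    1.3  -0.77] F [-0.3  0.2 -0. ] w 0.998 gf 0.0
shift tool to G: [-2.3  1.4 99.7]
```

```bash
python3 -m jog '[[-0.0023,0.0014,0.015,0,0,0,0.085],[0,0,0.02,0,0,0,0.085],[0,0,0.005,0,0.005,0,0.085],[0,0,0,0,0,0,0.085]]'
cat > pic.py <<'E'
import sys
from h import *
o=[]
for n in("top","side"):
    P=proj(n,[[647,110,60]])[0].astype(int); x,y=max(P[0]-65,0),max(P[1]-75,0)
    o.append(cv2.resize(eyes.capture(n)[y:y+150,x:x+130,::-1],(520,600),interpolation=cv2.INTER_CUBIC)[:,:]); print(n,x,y)
im=np.hstack(o); im=cv2.resize(im,(800,461)); cv2.imwrite("pics/%s.png"%sys.argv[1],cv2.convertScaleAbs(im,alpha=1.3))
E
python3 pic.py a1; python3 st.py
```

```text
time_s: 2.5
eef_pos: [649.1, 109.4, 116.9]
ee_rot: [-0.003, 0.394, 0.919, 0.001]
force: [-0.2, -0.4, 0.7]
grip_width: 0.997
grip_force: 0.0
top 135 76
side 266 105
2.6 [649.6 109.4 118.3] yaw x 133.53 tilt [-0.0018  0.0036 -1.    ] q [-0.01  0.71  1.2   0.    1.23 -0.77] F [-0.6  0.4 -0. ] w 0.994 gf 0.0
shift tool to G: [ 1.6 -1.5 63.3]
```

View pics/a1.png

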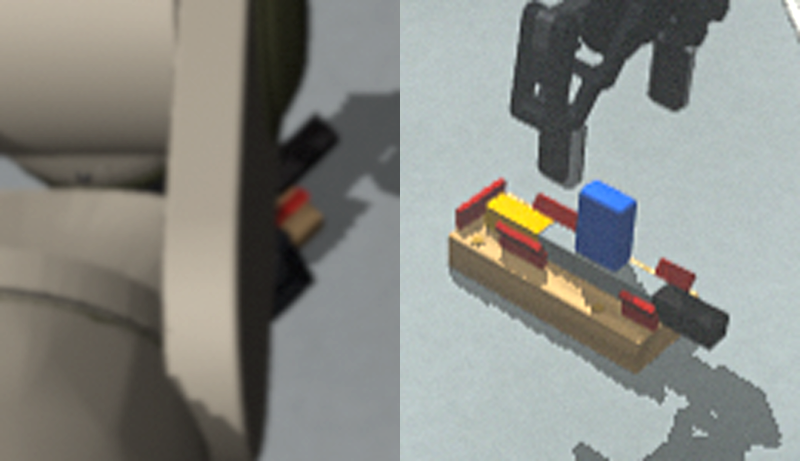

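The side view shows the fingers straddling the grip, at (560,180) and (670,105), with the grip at (607,225). I'll descend and grip.

```bash
python3 -m jog '[[0.001,-0.001,0.015,0,0,0,0.085],[0,0,0.018,0,0,0,0.085],[0,0,0.017,0,0,0,0.085],[0,0,0.009,0,0,0,0.085],[0,0,0,0,0,0,0.085]]'
python3 st.py; python3 pic.py a2
```

```text
time_s: 3.1
eef_pos: [647.4, 109.7, 57.9]
ee_rot: [-0.003, 0.395, 0.919, 0.001]
force: [-0.2, 1.0, 0.3]
grip_width: 0.995
grip_force: 0.0
3.1 [647.4 109.7  57.9] yaw x 133.5 tilt [-0.0043  0.0036 -1.    ] q [-0.01  0.78  1.25  0.    1.12 -0.77] F [-0.2  1.   0.3] w 0.995 gf 0.0
shift tool to G: [0.1 0.  2.9]
top 135 76
side 266 105
```

View pics/a2.png

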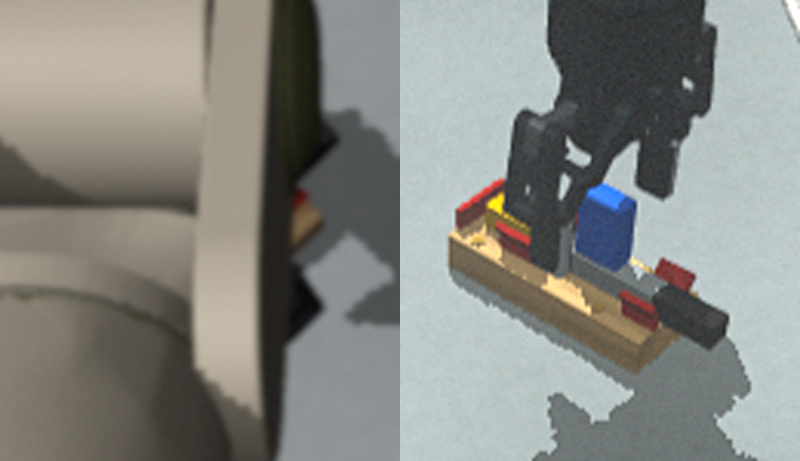

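```bash
python3 -m jog '[[0,0,0,0,0,0,0.0],[0,0,0,0,0,0,0.0],[0,0,0,0,0,0,0.0],[0,0,0,0,0,0,0.0],[0,0,0,0,0,0,0.0]]' 50
python3 -m jog '[[0,0,0,0,0,0,0.0],[0,0,0,0,0,0,0.0],[0,0,0,0,0,0,0.0]]' 50; python3 st.py
```

```text
time_s: 3.7
eef_pos: [647.6, 109.7, 58.4]
ee_rot: [-0.002, 0.395, 0.919, 0.001]
force: [0.1, 0.0, -1.2]
grip_width: 0.177
grip_force: 53.0
time_s: 4.0
eef_pos: [647.5, 109.7, 58.3]
ee_rot: [-0.002, 0.395, 0.919, 0.001]
force: [-0.2, 0.2, -0.4]
grip_width: 0.178
grip_force: 53.2
4.0 [647.5 109.7  58.3] yaw x 133.49 tilt [-0.0035  0.0036 -1.    ] q [-0.01  0.78  1.25  0.    1.11 -0.77] F [-0.2  0.2 -0.4] w 0.178 gf 53.231701254844666
shift tool to G: [ 0.2 -0.1  3.3]
```

Gripped, with an opening of about 15–16 mm. Next I lift and check.

```bash
python3 -m jog '[[0,0,-0.01,0,0,0,0.0],[0,0,-0.02,0,0,0,0.0],[0,0,-0.025,0,0,0,0.0],[0,0,-0.025,0,0,0,0.0],[0,0,-0.01,0,0,0,0.0]]'
python3 -m jog '[[0,0,-0.01,0,0,0.07,0.0],[0,0,0,0,0,0.13,0.0],[0,0,0,0,0,0.14,0.0],[0,0,0,0,0,0.14,0.0],[0,0,0,0,0,0.14,0.0]]'
python3 st.py; python3 pic.py a3
```

```text
time_s: 4.5
eef_pos: [648.7, 109.4, 151.6]
ee_rot: [-0.0, 0.395, 0.919, 0.002]
force: [0.5, -0.9, -0.7]
grip_width: 0.182
grip_force: 53.2
time_s: 5.0
eef_pos: [647.6, 109.3, 157.8]
ee_rot: [-0.003, 0.658, 0.753, -0.0]
force: [-0.0, 0.4, -0.9]
grip_width: 0.179
grip_force: 53.1
5.0 [647.6 109.3 157.8] yaw x 97.63 tilt [-0.0044  0.0036 -1.    ] q [-0.01  0.67  1.16  0.    1.31 -0.15] F [-0.   0.4 -0.9] w 0.179 gf 53.108932971954346
shift tool to G: [1.000e-01 1.000e-01 1.028e+02]
top 135 76
side 266 105
```

View pics/a3.png

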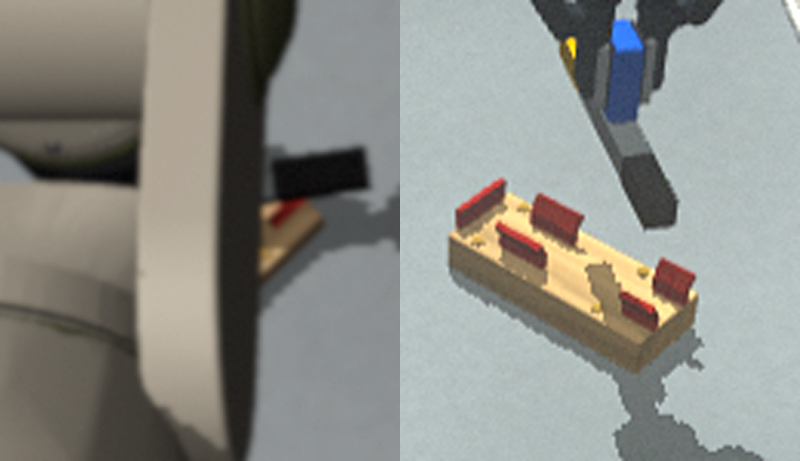

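The stick is held and clear of the stand, with its black end at (655,215) and the stand empty below. I'll continue the turn: 144° remain.

```bash
python3 -m jog '[[0,0,0,0,0,0.14,0.0],[0,0,0,0,0,0.14,0.0],[0,0,0,0,0,0.14,0.0],[0,0,0,0,0,0.14,0.0],[0,0,0,0,0,0.14,0.0]]'
python3 -m jog '[[0,0,0,0,0,0.14,0.0],[0,0,0,0,0,0.14,0.0],[0,0,0,0,0,0.14,0.0],[0,0,0,0,0,0.14,0.0],[0,0,0,0,0,0.14,0.0]]'
python3 -m jog '[[0,0,0,0,0,0.14,0.0],[0,0,0,0,0,0.14,0.0],[0,0,0,0,0,0.14,0.0],[0,0,0,0,0,0.14,0.0],[0,0,0,0,0,0.14,0.0]]'
python3 -m jog '[[0,0,0,0,0,0.12,0.0],[0,0,0,0,0,0.1,0.0],[0,0,0,0,0,0.06,0.0],[0,0,0,0,0,0,0.0]]'
python3 st.py
```

```text
time_s: 5.6
eef_pos: [647.7, 109.4, 158.0]
ee_rot: [-0.003, 0.876, 0.483, -0.001]
force: [0.8, 0.2, -2.1]
grip_width: 0.178
grip_force: 53.1
time_s: 6.1
eef_pos: [647.7, 109.3, 158.0]
ee_rot: [-0.002, 0.988, 0.154, -0.002]
force: [-0.2, -0.6, -0.5]
grip_width: 0.18
grip_force: 53.1
time_s: 6.6
eef_pos: [647.7, 109.3, 158.0]
ee_rot: [-0.001, 0.981, -0.195, -0.002]
force: [-0.8, 0.6, -0.8]
grip_width: 0.177
grip_force: 53.1
time_s: 7.0
eef_pos: [647.7, 109.3, 158.0]
ee_rot: [-0.001, 0.945, -0.327, -0.002]
force: [-0.1, -0.3, -1.0]
grip_width: 0.179
grip_force: 53.1
7.0 [647.7 109.3 158. ] yaw x -38.23 tilt [-0.004   0.0036 -1.    ] q [-0.01  0.67  1.16  0.    1.31  2.22] F [-0.1 -0.3 -1. ] w 0.179 gf 53.10766518115997
shift tool to G: [-1.00e-01 -0.00e+00  1.03e+02]
```

```bash
python3 -m jog '[[0,0,0.015,0,0,0.072,0.0],[0,0,0.025,0,0,0.072,0.0],[0,0,0.02,0,0,0,0.0],[0,0,0.013,0,0,0,0.0],[0,0,0,0,0,0,0.0]]'
python3 st.py; python3 pic.py a4
```

```text
time_s: 7.5
eef_pos: [646.8, 109.6, 83.5]
ee_rot: [-0.0, 0.919, -0.395, -0.004]
force: [-0.5, -0.5, -1.5]
grip_width: 0.179
grip_force: 53.1
7.5 [646.8 109.6  83.5] yaw x -46.51 tilt [-0.0067  0.0037 -1.    ] q [-0.01  0.75  1.24  0.    1.16  2.37] F [-0.5 -0.5 -1.5] w 0.179 gf 53.10879707336426
shift tool to G: [ 0.4 -0.6 28.5]
top 135 76
side 266 105
```

View pics/a4.png

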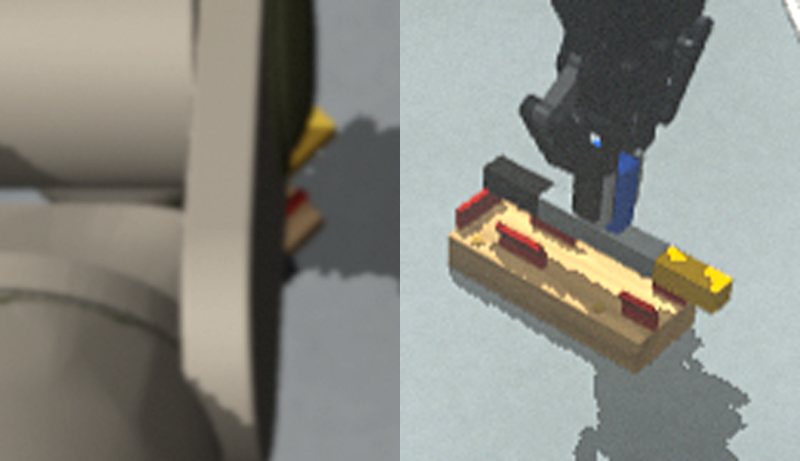

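The stick hangs level above the slot, yellow end forward at about (712,290) and black end at (500,165). I'll compare its in-line position with the original seating, using the same side camera.

```bash
python3 - <<'E'
from h import *
S0=np.array([(135,115,80,8,41),(175,88,80,-8,41),(645,398,-80,8,41),(685,365,-80,-8,41)],float)
p0=(S0[:,:2]+.5)/7-.5+[275,155]
S1=np.array([(712,312,-80,8,25),(731,297,-80,-8,25),(733,273,-80,-8,41),(706,290,-80,8,41),(503,156,80,-8,41),(485,167,80,8,41),(485,188,80,8,25)],float)
p1=(S1[:,:2]-[400,0]+.5)/3.075-.5+[266,105]
c,s=np.cos(2.3302),np.sin(2.3302);A=np.array([[c,s,0],[-s,c,0],[0,0,1]])
for S,p,z in((S0,p0,0.8),(S1,p1,26)):
    f=lambda t:(proj("side",(S[:,2:]+[t[0],t[1],0])@A+[647.3,109.8,z])-p).ravel()
    r=least_squares(f,[0,0]);print(r.x,r.fun.round(1).reshape(-1,2).tolist())
E
```

```text
[ 0.14173063 -1.31015519] [[-0.9, -0.2], [-0.8, -0.4], [0.8, 0.2], [0.7, 0.0]]
[ 3.02369591 -2.2093126 ] [[-0.1, 0.2], [-0.6, 0.2], [0.1, 0.5], [3.1, -0.1], [-0.8, -1.0], [-0.9, -0.5], [-1.1, -0.0]]
```

```bash
python3 -m jog '[[0.0025,0,0.004,0,0,0,0.0],[0,0,0.007,0,0,0,0.0],[0,0,0.006,0,0,0,0.0],[0,0,0.003,0,0,0,0.0],[0,0,0,0,0,0,0.0]]'
python3 st.py
```

```text
time_s: 8.1
eef_pos: [649.0, 107.9, 64.6]
ee_rot: [-0.001, 0.918, -0.396, -0.003]
force: [-0.2, -0.6, -1.5]
grip_width: 0.178
grip_force: 53.1
8.1 [649.  107.9  64.6] yaw x -46.64 tilt [-0.0045  0.0036 -1.    ] q [-0.01  0.77  1.24  0.    1.13  2.37] F [-0.2 -0.6 -1.5] w 0.178 gf 53.10873985290527
shift tool to G: [-2.5 -0.1  9.6]
```

```bash
python3 -m jog '[[0,0,0.003,0,0,0,0.0],[0,0,0.002,0,0,0,0.0],[0,0,0.001,0,0,0,0.0],[0,0,0,0,0,0,0.0]]'
python3 st.py;python3 pic.py a5
```

```text
time_s: 8.5
eef_pos: [649.2, 107.9, 59.2]
ee_rot: [-0.001, 0.918, -0.396, -0.002]
force: [-1.0, 0.0, -1.3]
grip_width: 0.18
grip_force: 53.1
8.5 [649.2 107.9  59.2] yaw x -46.65 tilt [-0.0037  0.0036 -1.    ] q [-0.01  0.78  1.25  0.    1.12  2.37] F [-1.   0.  -1.3] w 0.18 gf 53.10863792896271
shift tool to G: [-2.6  0.1  4.2]
top 135 76
side 266 105
```

View pics/a5.png

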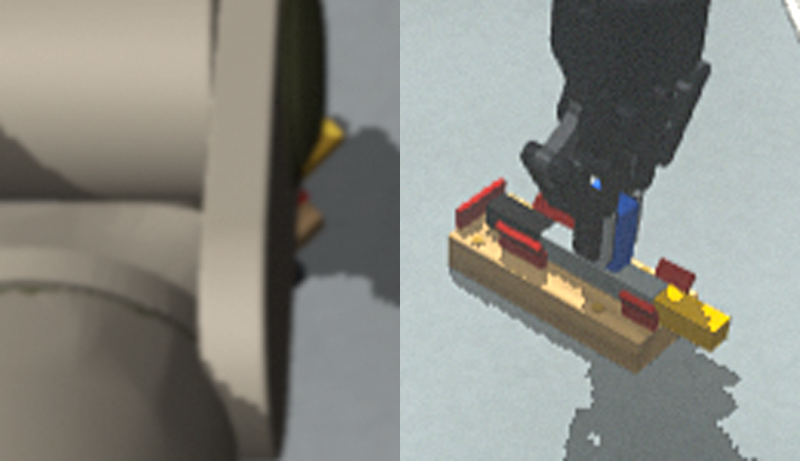

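The stick sits in the slot, its yellow tip at (730,322), where the black tip was at (727,320). I'll lower it the last millimetre, check the force and release.

```bash
python3 -m jog '[[0,0,0.001,0,0,0,0.0],[0,0,0,0,0,0,0.0]]'
python3 -m jog '[[0,0,0,0,0,0,0.03],[0,0,0,0,0,0,0.06],[0,0,0,0,0,0,0.085],[0,0,0,0,0,0,0.085],[0,0,0,0,0,0,0.085]]'
python3 -m jog '[[0,0,0,0,0,0,0.085],[0,0,0,0,0,0,0.085],[0,0,0,0,0,0,0.085]]'
```

```text
time_s: 8.8
eef_pos: [649.4, 107.9, 58.6]
ee_rot: [-0.001, 0.918, -0.396, -0.002]
force: [-1.1, 0.9, 1.3]
grip_width: 0.18
grip_force: 53.5
time_s: 9.3
eef_pos: [649.2, 107.9, 58.3]
ee_rot: [-0.001, 0.918, -0.396, -0.002]
force: [-0.4, 0.5, -0.6]
grip_width: 0.986
grip_force: 0.0
time_s: 9.6
eef_pos: [649.2, 107.9, 58.3]
ee_rot: [-0.001, 0.918, -0.396, -0.002]
force: [0.3, -0.6, 0.6]
grip_width: 0.996
grip_force: 0.0
```

```bash
python3 -m jog '[[0,0,-0.015,0,0,0,0.085],[0,0,-0.025,0,0,0,0.085],[0,0,-0.035,0,0,0,0.085],[0,0,-0.04,0,0,0,0.085],[0,0,-0.035,0,0,0,0.085]]'
python3 -m jog '[[-0.03,0,0,0,0,0,0.085],[-0.045,0,0,0,0,0,0.085],[-0.045,0,0,0,0,0,0.085],[-0.045,0,0,0,0,0,0.085],[-0.045,0,0,0,0,0,0.085]]'
python3 -m jog '[[-0.045,0,0,0,0,0,0.085],[-0.045,0,0,0,0,0,0.085],[-0.03,0,0,0,0,0,0.085],[0,0,0,0,0,0,0.085],[0,0,0,0,0,0,0.085]]'
python3 pic.py a6
```

```text
time_s: 10.1
eef_pos: [649.8, 107.4, 211.8]
ee_rot: [-0.001, 0.918, -0.396, -0.001]
force: [0.6, -0.7, 0.5]
grip_width: 0.994
grip_force: 0.0
time_s: 10.6
eef_pos: [504.3, 261.2, 210.7]
ee_rot: [-0.001, 0.918, -0.396, -0.002]
force: [-0.1, 0.7, 1.0]
grip_width: 0.992
grip_force: 0.0
time_s: 11.1
eef_pos: [423.3, 347.4, 210.9]
ee_rot: [-0.001, 0.918, -0.395, -0.002]
force: [-0.1, 0.1, -0.4]
grip_width: 0.995
grip_force: 0.0
top 135 76
side 266 105
```

View pics/a6.png

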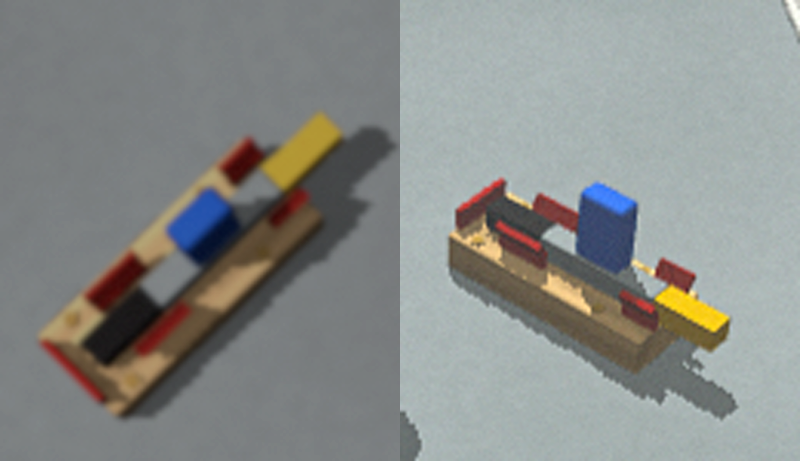

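The stick is fully seated with its yellow end out. The tip is at about (240,112) in the full top picture, where the black tip was at (238,113).

```bash
python3 -c "from rig import finish_job; print(finish_job())"
```

```text
the job is handed in; nothing more can be done
None
```

The stick is reversed and fully down in its own stand, with the yellow end out about as far as the black one was (within about 2 mm in the last picture). The other stick was left alone, and the job was handed in at about 11 s.

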